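Set out the samples for the morning plate reading

ROBOT

A 6-joint arm with a two-finger parallel gripper is mounted at the origin on the work surface. World frame = base frame: x ahead of the robot, y to its left, z up, the work surface at z = 0. Lengths are in mm, angles in rad, forces in N, time in s.
With the tool pointing down it reaches from about 300 to 775 mm from the base axis. Payload 14.6 kg.
Tool frame: the origin (TCP) lies between the finger pads; the fingertips stand 19 mm ahead of it and the grasp point (between the pads) is the TCP; z points along the fingers, y is the line along which they close (so a half turn about z gives the same grasp; the last joint's range is limited). The gripper opens to 94 mm and grips with 3 to 60 N. Pads are 16 mm wide; open, the fingers measure 119 mm over their backs; the gripper's body (75 mm by 177 mm) begins 78 mm behind the grasp point.
Start: joints at [-1.232, 0.3, 1.521, -0, 1.321, -0.067], TCP at [217.107, -505.325, 201.746] pointing down, gripper open.
Joint ranges: [-3.03, 3.03], [-0.79, 2.21], [0.23, 2.52], [-1.04, 4.18], [0, 3.07], [-2.55, 2.55]. Speed limits (rad/s): [2.22, 2.22, 2.57, 3.14, 3.14, 3.14].

INTERFACE

Orientations are given as [roll, pitch, yaw] about the fixed x, y, z axes, in that order (R = Rz(yaw) Ry(pitch) Rx(roll)).
In Python, from cell import monitor, imaging, job, find_in, trace gives the robot as it stands. The module is installed in compiled form; this text tells all that it offers.
- The arm moves only by the tool arm_command, never from a script. Its argument "steps" is a list of rows, each a list of 5 numbers: the opening, from 0 (shut) to 1 (fully open), then the shift along the tool's x, y, z in mm, then the turn about the tool's z in degrees. In form: [[gripper, dx, dy, dz, turn], ...]. A call has 1 to 20 rows; each row is the pose to reach, as a shift and turn from the pose commanded when the call began, along the tool's axes at that moment; what a row does not reach only later rows make up. A row lasts 1/8 s, in which the tool goes at most 62.5 mm and 10.7 degrees, less where a joint would pass 70% of its speed; a pose out of reach is approached as far as the arm can. A call with a gripper value outside its range is refused whole. The fingers move at their own pace and stop on an object; "force" is the grip in N (left out, the last holds). Time passes only in rows, so rows that repeat a pose let the fingers close. It gives the time, the measured TCP pose, the force, the opening and the grip force at its end, in the units of the state.
- monitor.read_state(): the state, without advancing time (a new reading comes with each control period).
- imaging.camera(name): name is "side" or "top" or "wrist"; returns a dict with "img" (480x640x3 uint8, red, green, blue), "mtx" (3x3 intrinsics, pixels), "view" (4x4, takes a point from world to camera coordinates). Camera axes: x right, y down, z forward; pixel columns grow to the right and rows downward; lengths in mm; the calibration is good to about 2 mm. A picture is of the moment at which its call begins. There is no depth.
- job.sign_off(): hands the job in; it is judged then, once.
Trained networks look in a picture, given as the dict that the camera call returned (one of the last four; its "shot" number tells which), for a name from the list of things; names that differ only in an ending like _2 or _b are one class to them, and where a whole thing is asked for, a point or a joint stands for the part that bears it (a point fixed in the world has none). Each returns a list of dicts, best first, with "p" (0 to 1); they miss things now and then, are a little off and sometimes report something else, mostly with a low value. They report only what shows in the picture. A call takes as long as a camera call. They do not tell look-alikes from the thing itself.
- find_in(picture, target): "rect" ([centre column, centre row, width, height] in pixels, round what is visible of it).
- trace(picture, target): "region" (480x640 bool, what is visible of it) and "rect" ([centre column, centre row, width, height] in pixels, round what is visible of it).
The state is a dict: "clock": time; "joints": joint angles; "qd": joint speeds; "effort": joint torques, N m; "eef_pos": TCP position; "eef_rot": TCP orientation; "wrist_force": force on the tool from outside, world axes, zero at the start; "moment": the same for the moment, N m; "finger_gap": finger opening in mm; "finger_force": force on a finger pad.
Only numpy, scipy, OpenCV 4.12 (cv2) and the standard library are available. Lean on these libraries where they do the work, as an engineer would, in place of code of your own. Each camera call takes 0.05 s, during which the arm holds its last target. There are 200 camera calls.

TASK

Set the blue-lidded dish in the middle of the light box and stack the yellow-lidded dish squarely on top of it; stand the red-capped jar on the desk midway between the light box and the cooling block, in line with their centres. Lay the timer on the desk directly behind the light box (on the side of its red stripe), centred on it, with a gap of about 3 cm and its long side parallel to the red stripe. Keep everything the right way up, let go of it all, and leave the green-lidded dish, the stapler and the tube rack where they are.

Things in the scene. Friction and masses are not known exactly. Their poses are not given: they have to be found in the camera images.
- light_box: flat square light box fixed to the desk, 90 x 90 mm, 14 mm tall, aluminium frame with a bright white flat top; a red stripe runs along the back edge of its top and a small black button sits near the front edge. Origin at the centre of its underside; its x axis points to the back (through the red stripe, roughly away from the robot), y to its left, z up. Its top is level, the stripe and button do not stand out
- cold_block: grey metal cooling block fixed to the desk, 80 x 80 mm, 22 mm tall, with a 4 x 4 grid of dark wells on top; it stands squared up with the light box, side by side with it along the light box's y axis, on either side of it (this changes), centres 200 to 210 mm apart. Origin at the centre of its underside, axes parallel to those of the light box. Nothing goes on it
- blue_dish: culture dish with a blue lid and clear base: round, 60 mm diameter, 15 mm tall, about 40 g, lying flat, lid up, to go on the middle of the light box; the lid is fixed to the base and has a flat top with a thin white printed ring; origin at the centre of its underside, z up through the lid
- yellow_dish: culture dish with a yellow lid and clear base: round, 60 mm diameter, 15 mm tall, about 40 g, lying flat, lid up, to go on top of the blue-lidded dish; the lid is fixed to the base and has a flat top with a thin white printed ring; origin at the centre of its underside, z up through the lid
- jar: closed sample jar with a red screw cap, upright, 55 mm tall, about 70 g: cream-white body 40 mm in diameter with a white label, cap 44 mm in diameter over the top 15 mm. Origin at the centre of its underside, z up through the cap
- timer: flat white bench timer lying on its back, 50 mm (x) by 60 mm (y) and 20 mm tall, about 80 g, with a grey-green display and a row of green, grey and orange buttons on its upper face (look only). Origin at the centre of its underside; y along its long side, x from the buttons to the display, z up. Either half turn is right when laid out; with a 30 mm gap its centre is 100 mm behind that of the light box
- green_dish: culture dish with a green lid and clear base: round, 60 mm diameter, 15 mm tall, about 40 g, lying flat, lid up, at the far side of the desk, not to be moved; the lid is fixed to the base and has a flat top with a thin white printed ring; origin at the centre of its underside, z up through the lid
- stapler: red and black stapler lying at the far side of the desk, 36 x 130 mm, 29 mm tall, long side along its y; not to be moved. Origin at the centre of its underside
- tube_rack: yellow rack full of yellow tubes at the far side of the desk, 60 x 110 mm, 70 mm tall, long side along its y; not to be moved. Origin at the centre of its underside
Things that resemble listed ones, but are neither listed nor needed, are in the scene too. What is meant by the jar is not pink, and is the smaller of those in its own colour.

How it is judged:
By the outcome, as a careful person would: the job done as asked, in the order asked, and still so for the second after the job is handed in, with the robot touching nothing.
It also fails if it takes over 102 s, if anything falls off the work surface, if the arm or the gripper's body presses on something with over 40 N, if the wrist force passes 120 N, or if a joint passes its speed limit or range.

## Working session

There is one attempt and no reset: what is moved stays moved. The work goes in short steps, Python scripts to look and compute and a tool call to move; the robot and the scene stay as the last step left them, time stands still between calls to the robot, and variables do not carry over. Pictures are saved under pics/ and viewed, at most 19 in all, crops included, and the job is handed in when it is done.

Besides the shell and the picture viewer there is one more tool, called by a JSON object that holds its "fn" and its "kwargs", one argument or row to a line. arm_command: Moves the arm, as the interface text tells. Its arguments: {"type":"object","properties":{"steps":{"type":"array","items":{"type":"array","items":{"type":"number"}}},"force":{"type":"number"}},"required":["steps"]}

```bash
mkdir -p pics
cat > h.py <<'E'
import numpy as np, cv2
from cell import monitor, imaging, job, find_in, trace
def save(im,n): cv2.imwrite(f'pics/{n}.png',cv2.cvtColor(im,cv2.COLOR_RGB2BGR))
def ray(c,uv,z):
    R=c['view'][:3,:3];t=c['view'][:3,3];o=-R.T@t
    d=R.T@np.linalg.inv(c['mtx'])@np.array([uv[0],uv[1],1.])
    return (o+d*(z-o[2])/d[2])
def proj(c,p):
    q=c['mtx']@(c['view'][:3,:3]@np.asarray(p,float)+c['view'][:3,3]); return q[:2]/q[2]
def go(p,yaw=None):
    "shift in tool axes + info to reach world p"
    from scipy.spatial.transform import Rotation as Ro
    s=monitor.read_state();R=Ro.from_euler('xyz',s['eef_rot']).as_matrix()
    return np.round(R.T@(np.array(p)-s['eef_pos']),1)
E
python3 - <<'E'
from h import *
t=imaging.camera('top');s=imaging.camera('side')
save(t['img'],'top0');save(s['img'],'side0')
H=dict(light_box=14,cold_block=22,blue_dish=15,yellow_dish=15,jar=55,timer=20,green_dish=15,stapler=29,tube_rack=70)
for n,z in H.items():
    for d in find_in(t,n): print(n,round(d['p'],2),np.round(d['rect']),np.round(ray(t,d['rect'][:2],z)))
print(monitor.read_state())
E
```

```text
light_box 0.59 [273. 264.  50.  45.] [519.  75.  14.]
cold_block 0.88 [371. 248.  50.  38.] [ 555. -131.   22.]
blue_dish 0.73 [156. 306.  29.  27.] [430. 316.  15.]
yellow_dish 0.93 [141. 236.  31.  28.] [576. 355.  15.]
jar 0.92 [457. 301.  32.  24.] [ 442. -301.   55.]
jar 0.92 [416. 288.  23.  21.] [ 467. -219.   55.]
jar 0.79 [476. 350.  39.  32.] [ 345. -336.   55.]
timer 0.74 [463. 236.  33.  32.] [ 582. -328.   20.]
timer 0.68 [154. 307.  30.  30.] [428. 318.  20.]
green_dish 0.64 [301. 146.  28.  28.] [781.  18.  15.]
green_dish 0.35 [457. 300.  30.  25.] [ 447. -312.   15.]
stapler 0.98 [227. 145.  63.  26.] [775. 178.  29.]
tube_rack 0.88 [408. 146.  54.  40.] [ 764. -206.   70.]
tube_rack 0.51 [142. 234.  33.  27.] [571. 339.  70.]
{'clock': 0.55, 'joints': array([-1.23159630e+00,  2.99942258e-01,  1.52101357e+00, -2.20429389e-06,
        1.32069536e+00, -6.66021710e-02]), 'qd': array([-0.00074574,  0.00080745,  0.0006473 , -0.00081213, -0.00170083,
       -0.00018255]), 'effort': array([ 9.72005751e-05, -5.31417739e+01, -3.52785122e+01,  7.08234077e-02,
        2.14052782e-02,  2.57366608e-06]), 'eef_pos': array([ 217.10637652, -505.31984658,  201.71664313]), 'eef_rot': array([-3.14153411e+00, -1.76474534e-06,  4.05802741e-01]), 'wrist_force': array([ 0.4023032 ,  0.49370955, -0.93875395]), 'moment': array([ 0.02291464, -0.03397005,  0.00772331]), 'finger_force': 0.0, 'finger_gap': 94.2154708289713}
```

View pics/top0.png

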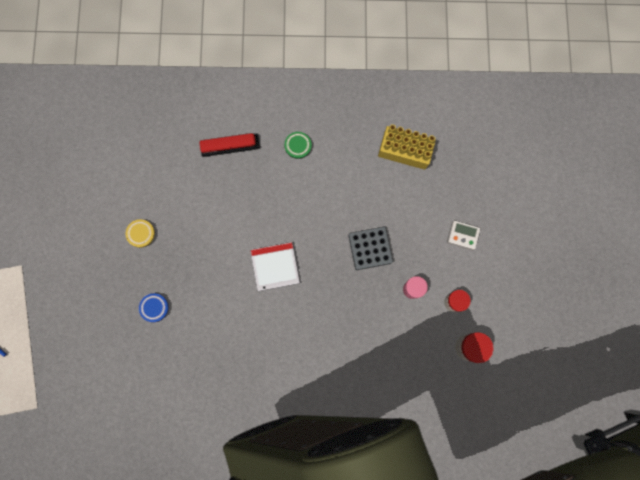

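View pics/side0.png

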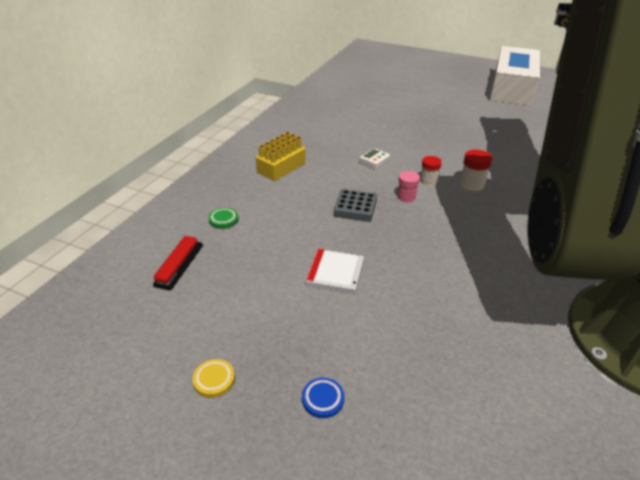

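Jars in the top view: pink (416,288) is excluded for its colour. The small red one (460,300) and the large red one (478,348) are both red-capped, so the smaller, at (460,300), is the one meant. I'll confirm it in a crop.

```bash
cat >> h.py <<'E'
def mask(im,n):
    h=cv2.cvtColor(im,cv2.COLOR_RGB2HSV).astype(int);H,S,V=h[...,0],h[...,1],h[...,2]
    if n=='blue': m=(H>95)&(H<130)&(S>120)
    if n=='yellow': m=(H>17)&(H<33)&(S>110)&(V>110)
    if n=='red': m=((H<6)|(H>174))&(S>150)&(V>70)
    if n=='white': m=(S<40)&(V>165)
    return m.astype(np.uint8)
def blob(im,n,near,r=1e9):
    k,l,st,ce=cv2.connectedComponentsWithStats(mask(im,n))
    c=[i for i in range(1,k) if st[i,4]>30 and np.hypot(*(ce[i]-near))<r]
    if not c: return None
    i=min(c,key=lambda i:np.hypot(*(ce[i]-near)))
    m=(l==i).astype(np.uint8); cn=max(cv2.findContours(m,0,1)[0],key=cv2.contourArea)
    return cv2.convexHull(cn)[:,0].astype(float),ce[i],st[i]
E
python3 - <<'E'
from h import *
t=imaging.camera('top');s=imaging.camera('side')
a=cv2.resize(t['img'][210:380,390:510],None,fx=3.4,fy=3.4,interpolation=2)
b=cv2.resize(s['img'][130:220,350:500],None,fx=2.5,fy=2.5,interpolation=2)
o=np.zeros((a.shape[0],a.shape[1]+b.shape[1],3),np.uint8);o[:,:a.shape[1]]=a;o[:b.shape[0],a.shape[1]:]=b
save(o,'jars')
for n,z,pt,ps in [('blue',15,(154,307),(323,397)),('yellow',15,(140,233),(214,377)),('red',55,(460,300),(431,162)),('red',14,(272,249),(316,265))]:
    for c,p in((t,pt),(s,ps)):
        h,ce,st=blob(c['img'],n,p); e=cv2.fitEllipse(h.astype(np.float32))
        print(n,st,np.round(ce,1),'cent',np.round(ray(c,ce,z),1),'ell',np.round(ray(c,e[0],z),1),np.round(e[1],1))
m=mask(t['img'],'red')|mask(t['img'],'white'); m[:235]=0;m[300:]=0;m[:,:240]=0;m[:,310:]=0
h=cv2.findContours(m,0,1)[0];h=max(h,key=cv2.contourArea)[:,0]
w=np.array([ray(t,q,14)[:2] for q in h.astype(float)])
print('box top',np.round(cv2.minAreaRect(w.astype(np.float32)),1) if 0 else cv2.minAreaRect(w.astype(np.float32)))
g=cv2.cvtColor(t['img'],cv2.COLOR_RGB2GRAY)
for n in('cold_block','timer'):
  for c,nm in((t,'t'),(s,'s')):
    r=[d for d in trace(c,n)]
    for d in r[:1]:
        q=np.argwhere(d['region'])[:,::-1].astype(float)
        w=np.array([ray(c,x,22 if n[0]=='c' else 20)[:2] for x in q],np.float32)
        print(n,nm,round(d['p'],2),w.mean(0),cv2.minAreaRect(w))
print(proj(imaging.camera('wrist'),monitor.read_state()['eef_pos']), imaging.camera('wrist')['mtx'])
E
```

```text
blue [139 293  29  29 165] [155.2 307.8] cent [425.6 317.1  15. ] ell [426.8 321.   15. ] [28.  29.1]
blue [309 383  28  24 533] [322.6 394.7] cent [429.5 322.1  15. ] ell [429.4 322.2  15. ] [23.9 27.7]
yellow [126 219  28  28 212] [140.9 233.6] cent [581.6 355.6  15. ] ell [583.1 358.2  15. ] [27.5 28.7]
yellow [199 364  29  24 541] [212.8 375.3] cent [586.6 359.4  15. ] ell [586.6 359.3  15. ] [23.  29.2]
red [449 290  21  21 359] [458.9 300.1] cent [ 443.5 -305.4   55. ] ell [ 443.5 -305.4   55. ] [20.8 21.4]
red [423 156  18  14 218] [431.2 162.6] cent [ 443.9 -295.9   55. ] ell [ 444.3 -295.5   55. ] [14.6 19.1]
red [252 244  40  11 177] [271.4 248.8] cent [551.9  79.2  14. ] ell [551.7  80.   14. ] [ 4.9 52.4]
red [308 249  15  31 172] [315.  264.4] cent [554.6  79.7  14. ] ell [554.2  81.8  14. ] [ 6.2 38.7]
box top ((508.1528625488281, 71.22827911376953), (74.13705444335938, 89.13861846923828), 11.305547714233398)
cold_block t 0.56 [ 554.15436 -128.92796] ((554.1279907226562, -129.5167694091797), (81.45232391357422, 81.3557357788086), 10.307385444641113)
cold_block s 0.89 [ 552.6476  -115.00752] ((553.3912963867188, -116.36398315429688), (82.48509979248047, 104.61024475097656), 11.63225269317627)
timer t 0.84 [ 584.9346  -328.77396] ((584.8317260742188, -328.7107849121094), (62.18688201904297, 52.77317428588867), 74.2137451171875)
timer s 0.74 [579.8268 366.4911] ((580.0634765625, 365.9093322753906), (57.942230224609375, 65.96231079101562), 34.352783203125)
[324.32178787 285.48308677] [[355.73944344   0.         324.74956533]
 [  0.         355.73944344 245.09968775]
 [  0.           0.           1.        ]]
```

View pics/jars.png

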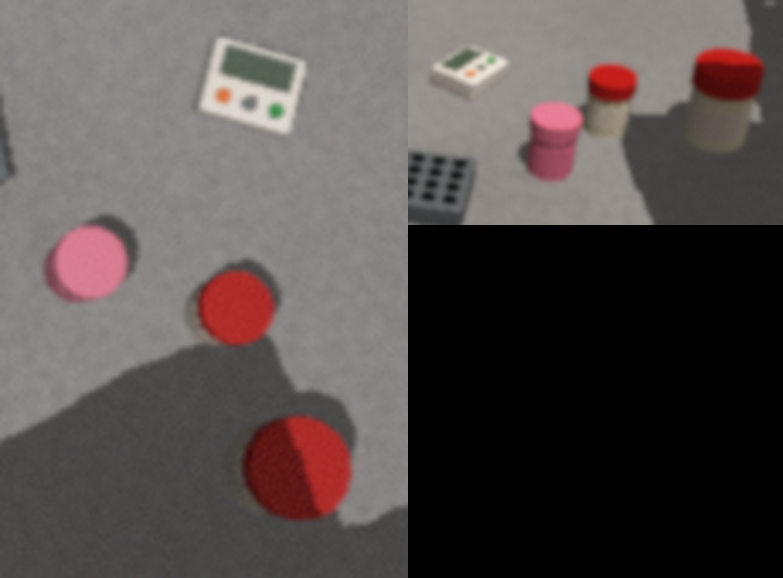

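The crop shows the small red jar at about (460,300) in the top image, with a cream body and a cap near 21 px (44 mm). The large red one is about 29 px wide and the third is pink. I'll move over the light box for a wrist view.

{"fn": "arm_command", "kwargs": {
  "steps": [
    [1,469,-425,-48,12.5],
    [1,469,-425,-48,12.5],
    [1,469,-425,-48,12.5],
    [1,469,-425,-48,12.5],
    [1,469,-425,-48,12.5],
    [1,469,-425,-48,12.5],
    [1,469,-425,-48,12.5],
    [1,469,-425,-48,12.5],
    [1,469,-425,-48,12.5],
    [1,469,-425,-48,12.5],
    [1,469,-425,-48,12.5],
    [1,469,-425,-48,12.5],
    [1,469,-425,-48,12.5],
    [1,469,-425,-48,12.5]
  ]
}}

```text
clock: 2.7
eef_pos: [480.1, 69.2, 249.9]
eef_rot: [3.141, -0.0, 0.186]
wrist_force: [0.3, 0.4, -0.5]
finger_gap: 94.1
finger_force: 0.0
```

```bash
cat >> h.py <<'E'
def poly(c,m,z,eps=0.03):
    cn=max(cv2.findContours(m.astype(np.uint8),0,1)[0],key=cv2.contourArea)
    w=np.array([ray(c,q,z)[:2] for q in cn[:,0].astype(float)],np.float32)
    return cv2.minAreaRect(w)
E
python3 - <<'E'
from h import *
w=imaging.camera('wrist');save(w['img'],'w1')
s=monitor.read_state();print(s['eef_pos'],s['eef_rot'],s['clock'],s['qd'].round(2))
for n,z in(('light_box',14),('cold_block',22),('blue_dish',15)):
    for d in trace(w,n)[:2]: print(n,round(d['p'],2),np.round(d['rect']),poly(w,d['region'],z))
E
```

```text
[480.1099281   69.34895734 249.92562327] [ 3.14152903e+00 -3.19581293e-04  1.86085036e-01] 2.75 [ 0.01  0.   -0.    0.   -0.    0.  ]
light_box 0.84 [328. 185.  78.  73.] ((516.8984375, 72.24276733398438), (88.3663101196289, 90.71139526367188), 10.630542755126953)
cold_block 0.78 [508. 187.  84.  69.] ((555.8279418945312, -125.36080932617188), (79.97486114501953, 85.69662475585938), 11.062065124511719)
blue_dish 0.62 [110. 222.  52.  47.] ((429.7578125, 317.73834228515625), (58.097190856933594, 64.87577819824219), 28.201684951782227)
```

View pics/w1.png

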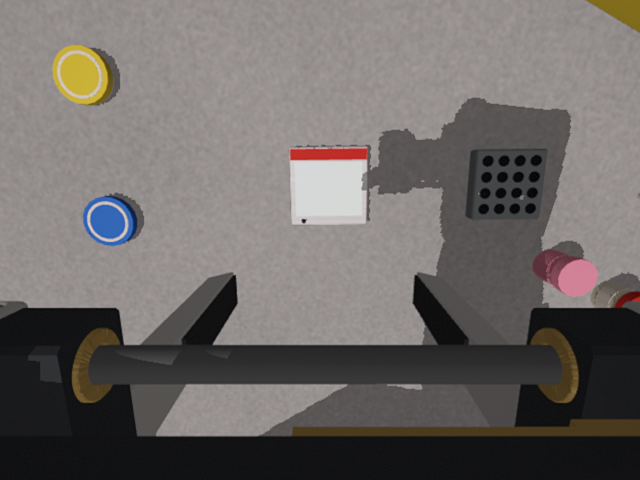

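Wrist view: the light box is centred near (329,186) and squared up with the tool. The blue dish is at (110,221), yellow at (81,75), and the cooling block at (510,184). I'll go over the blue dish.

{"fn": "arm_command", "kwargs": {
  "steps": [
    [1,-48,-255,100,0],
    [1,-48,-255,100,0],
    [1,-48,-255,100,0],
    [1,-48,-255,100,0],
    [1,-48,-255,100,0],
    [1,-48,-255,100,0],
    [1,-48,-255,100,0]
  ]
}}

```text
clock: 3.78
eef_pos: [386.0, 311.2, 150.2]
eef_rot: [-3.142, -0.0, 0.187]
wrist_force: [0.4, 1.1, -0.4]
finger_gap: 94.2
finger_force: 0.0
```

```bash
cat >> h.py <<'E'
def circ(c,n,near,z,r=1e9):
    b=blob(c['img'],n,near,r)
    w=np.array([ray(c,q,z)[:2] for q in b[0]],np.float32)
    return np.round(cv2.minEnclosingCircle(w),1) if 0 else (cv2.fitEllipse(w), b[2])
E
python3 - <<'E'
from h import *
w=imaging.camera('wrist');save(w['img'],'w2')
s=monitor.read_state();print(s['eef_pos'],s['eef_rot'],s['clock'])
p=proj(w,(429.5,319,15));print(p)
e,st=circ(w,'blue',p,15);print(e,st,go((*e[0],10)))
E
```

```text
[386.19875112 311.07709221 150.30599232] [-3.14138197e+00 -7.59406104e-04  1.86534793e-01] 3.825
[324.80182612 185.91799293]
((428.2633056640625, 321.6142883300781), (40.28567123413086, 40.487327575683594), 164.89077758789062) [ 299  164   46   46 1684] [ 43.2  -2.5 140.3]
```

View pics/w2.png

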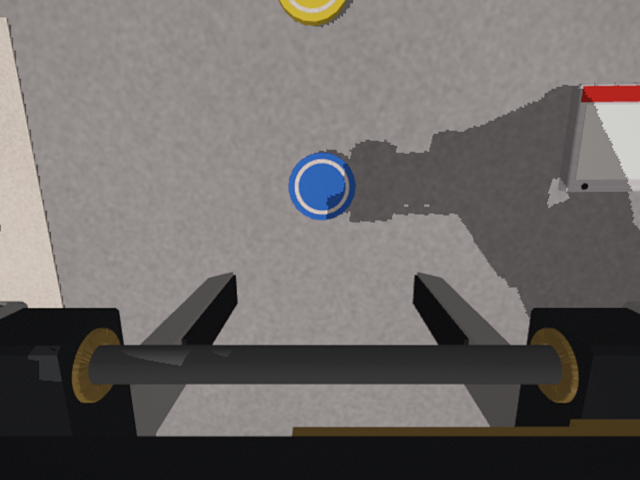

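The blue dish sits clear between the fingers at (322,186), and its fitted centre is (428.3,321.6). I'll descend and grip it.

{"fn": "arm_command", "kwargs": {
  "steps": [
    [1,43,-2.5,60,0],
    [1,43,-2.5,100,0],
    [1,43,-2.5,128,0],
    [1,43,-2.5,128,0],
    [0.5,43,-2.5,128,0],
    [0.5,43,-2.5,128,0],
    [0.5,43,-2.5,128,0],
    [0.5,43,-2.5,128,0],
    [0.5,43,-2.5,128,0]
  ],
  "force": 15
}}

```text
clock: 4.95
eef_pos: [427.3, 322.4, 21.9]
eef_rot: [-3.141, -0.0, 0.188]
wrist_force: [0.6, -0.1, 0.4]
finger_gap: 48.2
finger_force: 0.0
```

{"fn": "arm_command", "kwargs": {
  "steps": [
    [0.5,0,0,-20,0],
    [0.5,0,0,-60,0],
    [0.5,0,0,-60,0]
  ]
}}

```text
clock: 5.32
eef_pos: [428.5, 323.2, 84.4]
eef_rot: [-3.14, -0.004, 0.188]
wrist_force: [-0.4, 0.2, -0.7]
finger_gap: 46.7
finger_force: 0.0
```

Run:
```python
from h import *
w=imaging.camera('wrist');save(w['img'],'w3')
s=monitor.read_state();print(s['eef_pos'],s['eef_rot'],s['clock'],s['finger_gap'])
p=proj(w,s['eef_pos']);print(p)
z=s['eef_pos'][2]-7
e,st=circ(w,'blue',p,z);print(e,st,go((*e[0],z)))
print(go((516.9,72.2,80)))
```

```text
[427.70595401 322.63770583  82.56315848] [-3.14079643e+00 -1.93216560e-03  1.87695648e-01] 5.375 47.15964080280077
[324.62727273 285.99772179]
((443.8004150390625, 324.7602233886719), (30.712276458740234, 30.795801162719727), 13.694600105285645) [ 299  227   56   54 2368] [16.2  0.9  7. ]
[ 40.9 262.7   2.4]
```

View pics/w3.png

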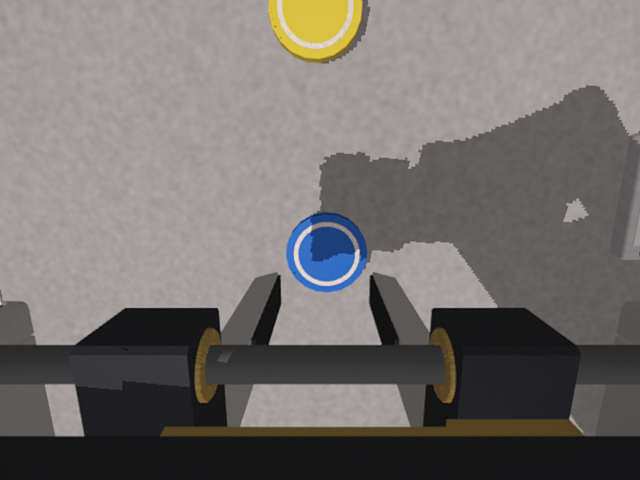

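The fingers closed to 47 mm without holding the dish, which is still on the desk at (327,252). I'll measure where it is now.

Run:
```python
from h import *
w=imaging.camera('wrist');t=imaging.camera('top');s=imaging.camera('side')
st=monitor.read_state();p=proj(w,st['eef_pos'])
e,_=circ(w,'blue',p,15);print(e,go((*e[0],22)))
b=blob(s['img'],'blue',(323,397));print('side',ray(s,cv2.fitEllipse(b[0].astype(np.float32))[0],15))
C=-w['view'][:3,:3].T@w['view'][:3,3];print('cam',C,go(C), w['view'][2,:3])
# finger pad tips: left inner edge tip pixel (280,274) & right (370,274)
for z in (st['eef_pos'][2]-19,st['eef_pos'][2]): print(proj(w,st['eef_pos']+np.array([.185,-.983,0])*23.6+[0,0,z-st['eef_pos'][2]]))
```

```text
((428.4609375, 321.72479248046875), (40.42313766479492, 40.62469482421875), 82.76182556152344) [ 1.6  0.6 58.7]
side [429.48908795 322.0612589   15.        ]
cam [491.72626936 334.12858861 264.41132068] [  65.7    0.3 -183.8] [-0.22428199 -0.04146214 -0.97364186]
[364.29911384 275.3783306 ]
[368.03526949 286.21601365]
```

The dish did not move, so the fingers passed over it or missed. I'll repeat the descent and close only to about 70 mm so I can look.

{"fn": "arm_command", "kwargs": {
  "steps": [
    [1,0,0,0,0],
    [1,0,0,0,0],
    [1,0,0,0,0],
    [1,0,0,0,0],
    [0.8,1,0,40,0],
    [0.75,1,0,61,0],
    [0.75,1,0,61,0],
    [0.75,1,0,61,0],
    [0.75,1,0,61,0]
  ]
}}

```text
clock: 6.65
eef_pos: [428.8, 322.9, 21.8]
eef_rot: [-3.141, -0.002, 0.188]
wrist_force: [-0.1, 0.4, 0.4]
finger_gap: 70.0
finger_force: 0.0
```

Run:
```python
from h import *
w=imaging.camera('wrist');s=imaging.camera('side')
a=w['img'][150:390,200:450];b=cv2.resize(s['img'][330:450,250:400],None,fx=2.5,fy=2.5,interpolation=2)
o=np.zeros((540,650,3),np.uint8);o[:240,:250]=a;o[:300,260:635]=b;save(o[:300],'d1')
st=monitor.read_state();print(st['eef_pos'],st['finger_gap'],st['wrist_force'])
```

```text
[428.60535137 322.73405349  21.51328543] 70.51293818213527 [ 0.69082811  0.07208892 -0.21625218]
```

View pics/d1.png

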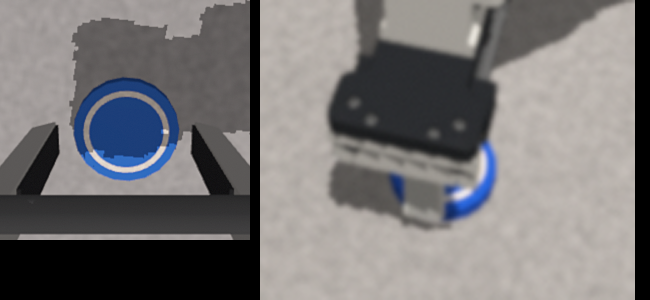

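Run:
```python
from h import *
w=imaging.camera('wrist');s=imaging.camera('side')
st=monitor.read_state();T=st['eef_pos'];x=np.array([.983,.185,0]);y=np.array([-.185,.983,0])
for z in (2.5,10,20,30):
    for d in (35,47): print(z,d,'side',proj(s,T*[1,1,0]+d*y+[0,0,z]).round(1),'wrist',proj(w,T*[1,1,0]+d*y+[0,0,z]).round(1))
h,ce,_=blob(s['img'],'blue',(326,400));print('side blue hull',h.min(0),h.max(0))
D=np.array([428.5,321.7,0])
a=np.linspace(0,2*np.pi,60)
for z in(0,15):
    q=np.array([proj(s,D+[30*np.cos(k),30*np.sin(k),z]) for k in a]);print(z,'dish side',q.min(0),q.max(0))
    q=np.array([proj(w,D+[30*np.cos(k),30*np.sin(k),z]) for k in a]);print(z,'dish wrist',q.min(0),q.max(0))
save(cv2.resize(w['img'][200:360,220:430],None,fx=3.5,fy=3.5),'d2');
```

```text
2.5 35 side [316.9 422.5] wrist [265.  274.9]
2.5 47 side [314.7 430.4] wrist [244.7 274.9]
10 35 side [316.9 419.4] wrist [262.8 279. ]
10 47 side [314.7 427.4] wrist [241.8 279. ]
20 35 side [317.  415.3] wrist [259.7 284.9]
20 47 side [314.7 423.3] wrist [237.6 284.9]
30 35 side [317.  411.1] wrist [256.2 291.4]
30 47 side [314.8 419.1] wrist [233.  291.4]
side blue hull [325. 387.] [343. 416.]
0 dish side [302.04563545 382.81524419] [344.4268402  420.22996191]
0 dish wrist [275.59595054 224.44416914] [375.86150231 320.24769139]
15 dish side [301.89795418 376.62223089] [344.84709245 414.12900827]
15 dish wrist [271.9501693  229.24658569] [379.6056177  331.54749202]
```

View pics/d2.png

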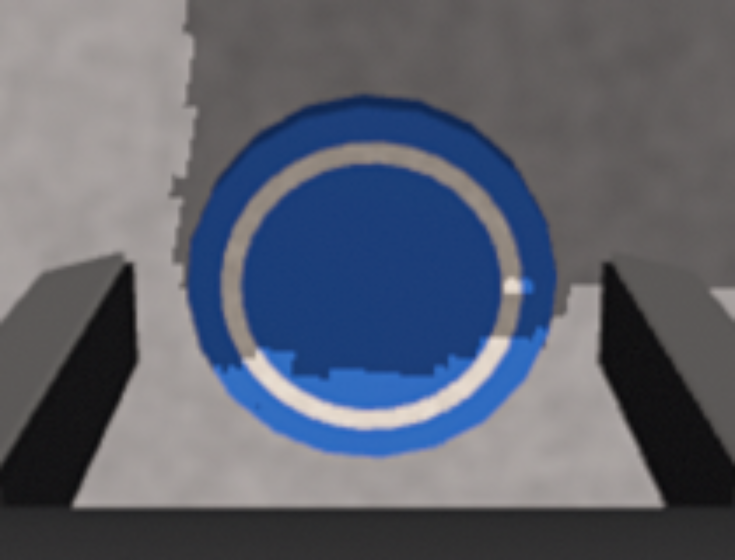

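The fingertips show at columns 257 and 394 for a 70 mm gap, near row 288. That puts them at z≈28 where the stated 19 mm lead would give z≈3, and the side view agrees (tip at row 419, not 430). So they pass above the dish. I'll lower in small steps, watching the force.

{"fn": "arm_command", "kwargs": {
  "steps": [
    [0.75,0,0,8,0],
    [0.75,0,0,16,0],
    [0.75,0,0,19,0],
    [0.75,0,0,19,0]
  ]
}}

```text
clock: 7.35
eef_pos: [428.1, 322.4, 1.4]
eef_rot: [3.141, 0.001, 0.188]
wrist_force: [0.2, 0.2, 0.5]
finger_gap: 70.7
finger_force: 0.0
```

Run:
```python
from h import *
w=imaging.camera('wrist');s=imaging.camera('side')
a=cv2.resize(w['img'][200:360,220:430],None,fx=1.8,fy=1.8);b=cv2.resize(s['img'][370:450,270:370],None,fx=4,fy=4,interpolation=2)
o=np.zeros((330,800,3),np.uint8);o[:288,:378]=a;o[:320,390:790]=b;save(o,'d3')
st=monitor.read_state();print(st['eef_pos'],st['finger_gap'],st['wrist_force'])
T=st['eef_pos'];y=np.array([-.185,.983,0])
for z in (2.5,10,20): print(z,'side',proj(s,T*[1,1,0]+47*y+[0,0,z]).round(1))
```

```text
[428.34345111 322.58170778   1.81218053] 70.72289602879053 [-0.98212808  0.61013681 -0.81059792]
2.5 side [314.8 430.4]
10 side [314.8 427.4]
20 side [314.8 423.3]
```

View pics/d3.png

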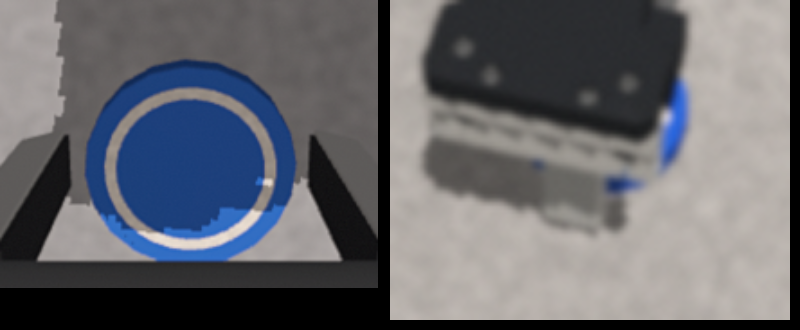

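There was no contact, and the tips now show at z≈9. I'll go 4 mm lower and close.

{"fn": "arm_command", "kwargs": {
  "steps": [
    [0.75,0,0,4,0],
    [0.75,0,0,4,0],
    [0.5,0,0,4,0],
    [0.5,0,0,4,0],
    [0.5,0,0,4,0],
    [0.5,0,0,4,0]
  ],
  "force": 15
}}

```text
clock: 8.2
eef_pos: [428.3, 322.5, -2.2]
eef_rot: [-3.142, -0.0, 0.188]
wrist_force: [-0.5, 0.0, 0.6]
finger_gap: 59.4
finger_force: 15.0
```

Gripped (gap 59.4 mm, 15 N). I'll lift and carry it over the light box.

{"fn": "arm_command", "kwargs": {
  "steps": [
    [0.5,0,0,-30,0],
    [0.5,0,0,-62,0],
    [0.5,10,60,-62,0],
    [0.5,40,262,-62,0],
    [0.5,40,262,-62,0],
    [0.5,40,262,-62,0],
    [0.5,40,262,-62,0],
    [0.5,40,262,-62,0],
    [0.5,40,262,-62,0]
  ]
}}

```text
clock: 9.32
eef_pos: [516.0, 73.9, 59.7]
eef_rot: [-3.141, 0.0, 0.189]
wrist_force: [0.1, 0.3, 0.3]
finger_gap: 59.6
finger_force: 15.0
```

Run:
```python
from h import *
w=imaging.camera('wrist');save(w['img'],'w4');s=imaging.camera('side')
st=monitor.read_state();T=st['eef_pos'];print(T,st['eef_rot'],st['finger_gap'],st['clock'])
z=T[2]+2.2+15
e,_=circ(w,'blue',proj(w,T+[0,0,17]),z);print('w',e,go((*e[0],z)))
b=blob(s['img'],'blue',proj(s,T+[0,0,17]));print('side',ray(s,cv2.fitEllipse(b[0].astype(np.float32))[0],z),b[2])
m=mask(w['img'],'red');k,l,q,c=cv2.connectedComponentsWithStats(m);i=1+q[1:,4].argmax();print('stripe',q[i],poly(w,l==i,14))
print(go((516.9,72.2,12)))
```

```text
[516.12583223  73.94778648  59.76203586] [-3.14149818e+00  5.34811407e-05  1.89512522e-01] 59.662073209779436 9.425
w ((516.207763671875, 73.45057678222656), (40.85279846191406, 40.97834014892578), 13.037919044494629) [ -0.    0.5 -17.2]
side [509.15959216  69.06219922  76.96203586] [339 235   8  13  75]
stripe [ 260  196  137   20 2551] ((553.4817504882812, 78.64173889160156), (12.173009872436523, 86.9039306640625), 10.803403854370117)
[ 0.4  1.9 47.8]
```

View pics/w4.png

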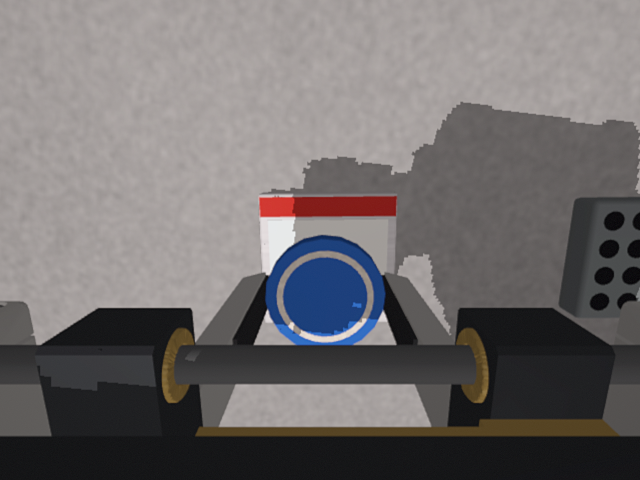

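The blue dish is held level over the box (fitted centre matches the TCP), and the stripe is at (328,206). I'll shift +2 mm in y and lower.

{"fn": "arm_command", "kwargs": {
  "steps": [
    [0.5,0,2,25,0],
    [0.5,0,2,40,0],
    [0.5,0,2,45,0],
    [0.5,0,2,47,0],
    [0.5,0,2,47.5,0],
    [0.5,0,2,47.5,0]
  ]
}}

```text
clock: 10.18
eef_pos: [517.1, 70.6, 12.7]
eef_rot: [3.142, -0.001, 0.188]
wrist_force: [-0.3, 0.0, 1.3]
finger_gap: 59.4
finger_force: 15.0
```

{"fn": "arm_command", "kwargs": {
  "steps": [
    [0.75,0,0,0,0],
    [0.75,0,0,0,0],
    [0.75,0,0,0,0],
    [0.9,0,0,-30,0],
    [0.9,-44,0,-90,0],
    [0.9,-44,0,-120,0],
    [0.9,-44,0,-120,0],
    [0.9,-44,0,-120,0]
  ]
}}

```text
clock: 11.18
eef_pos: [473.4, 62.4, 131.6]
eef_rot: [-3.141, 0.001, 0.188]
wrist_force: [0.3, 0.8, -0.6]
finger_gap: 84.7
finger_force: 0.0
```

Run:
```python
from h import *
w=imaging.camera('wrist');save(cv2.resize(w['img'][110:290,230:420],None,fx=3,fy=3),'w5')
st=monitor.read_state();T=st['eef_pos'];print(T,st['eef_rot'],st['clock'])
e,_=circ(w,'blue',proj(w,(516.5,72,29)),29);print('blue',e)
m=mask(w['img'],'red');k,l,q,c=cv2.connectedComponentsWithStats(m);i=1+q[1:,4].argmax();print('stripe',q[i],poly(w,l==i,14))
for d in trace(w,'light_box')[:1]: print(d['p'],d['rect'],poly(w,d['region'],14))
X=np.array([.983,.187,0]);Y=np.array([-.187,.983,0])
print([proj(w,np.array([516.5,72,14])+a*45*X+b*45*Y).round(1).tolist() for a,b in((1,1),(1,-1),(-1,-1),(-1,1))])
for n,z in(('yellow',15),):
    try: e,_=circ(w,n,(100,70),z);print(n,e,go((*e[0],-2)))
    except Exception as x: print(x)
```

```text
[473.26168371  62.38136282 131.14843734] [-3.14139261e+00  1.67896570e-03  1.87612740e-01] 11.225
blue ((516.947509765625, 70.06670379638672), (40.452537536621094, 40.650123596191406), 109.31710815429688)
stripe [ 270  133  107   17 1638] ((552.7786865234375, 78.57465362548828), (12.209495544433594, 86.10515594482422), 11.47426986694336)
0.9 [324.6, 185.7, 113.7, 108.2] ((516.533447265625, 71.77123260498047), (91.8099365234375, 90.74568176269531), 10.078522682189941)
[[266.4, 130.7], [378.5, 130.6], [375.0, 240.0], [270.4, 240.1]]
yellow ((591.7459106445312, 412.3170166015625), (96.28204345703125, 170.65530395507812), 172.684814453125) [ 182.  -321.6  132.7]
```

View pics/w5.png

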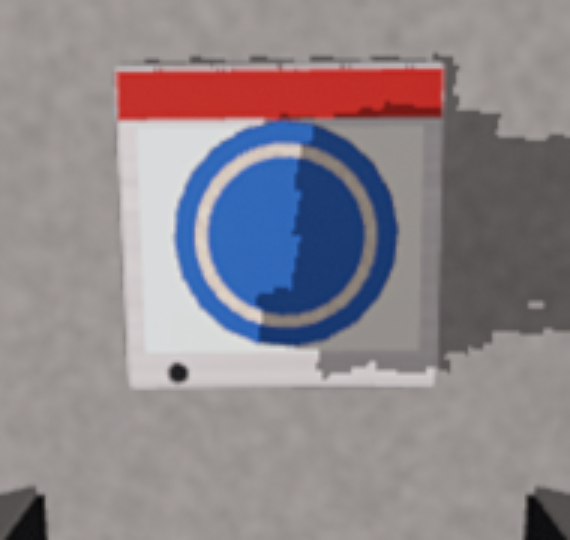

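The blue dish sits about 1 mm from the middle of the box (dish centre at crop (286,233), box about (282,228)). Next, the yellow dish.

{"fn": "arm_command", "kwargs": {
  "steps": [
    [1,120,-270,-19,0],
    [1,120,-270,-19,0],
    [1,120,-270,-19,0],
    [1,120,-270,-19,0],
    [1,120,-270,-19,0],
    [1,120,-270,-19,0],
    [1,120,-270,-19,0],
    [1,120,-270,-19,0]
  ]
}}

```text
clock: 12.28
eef_pos: [541.2, 349.0, 150.9]
eef_rot: [3.141, 0.001, 0.186]
wrist_force: [-0.0, -0.1, 0.2]
finger_gap: 93.8
finger_force: 0.0
```

Run:
```python
from h import *
w=imaging.camera('wrist')
st=monitor.read_state();T=st['eef_pos'];print(T,st['eef_rot'],st['clock'])
e,q=circ(w,'yellow',proj(w,(584.5,358.5,15)),15);print('yellow',e,q,go((*e[0],-2)))
```

```text
[541.26684393 349.03129178 151.20769778] [3.14143605e+00 2.41345085e-04 1.86444676e-01] 12.325
yellow ((585.1828002929688, 358.9209289550781), (40.7502555847168, 41.15744400024414), 12.423385620117188) [ 299  161   47   47 1729] [ 45.   -1.6 153.2]
```

{"fn": "arm_command", "kwargs": {
  "steps": [
    [0.9,45,-1.5,60,0],
    [0.8,45,-1.5,115,0],
    [0.75,45,-1.5,145,0],
    [0.75,45,-1.5,153,0],
    [0.75,45,-1.5,153,0],
    [0.5,45,-1.5,153,0],
    [0.5,45,-1.5,153,0],
    [0.5,45,-1.5,153,0],
    [0.5,45,-1.5,153,0]
  ],
  "force": 15
}}

```text
clock: 13.45
eef_pos: [585.7, 360.1, -0.2]
eef_rot: [-3.141, -0.002, 0.188]
wrist_force: [-0.8, -1.5, 6.5]
finger_gap: 60.0
finger_force: 15.0
```

{"fn": "arm_command", "kwargs": {
  "steps": [
    [0.5,0,0,-30,0],
    [0.5,0,0,-80,0],
    [0.5,-30,60,-80,0],
    [0.5,-122,272,-80,0],
    [0.5,-122,272,-80,0],
    [0.5,-122,272,-80,0],
    [0.5,-122,272,-80,0],
    [0.5,-122,272,-80,0],
    [0.5,-122,272,-80,0],
    [0.5,-122,272,-80,0]
  ]
}}

```text
clock: 14.7
eef_pos: [516.1, 71.0, 78.3]
eef_rot: [-3.142, -0.0, 0.189]
wrist_force: [0.3, 0.4, 0.1]
finger_gap: 59.7
finger_force: 15.0
```

Run:
```python
from h import *
w=imaging.camera('wrist')
st=monitor.read_state();T=st['eef_pos'];print(T,st['eef_rot'],st['clock'],st['finger_gap'],st['wrist_force'])
for dz in (15.5,17.2):
    e,q=circ(w,'yellow',proj(w,T+[0,0,17]),T[2]+dz);print('yellow',e,q,go((*e[0],0)))
print(go((516.9,70.1,29)))
```

```text
[516.0741824   70.94592095  78.21467738] [-3.14153861e+00 -6.13010805e-05  1.89097825e-01] 14.75 59.45501607662192 [-0.57754896 -0.04769749 -0.18097506]
yellow ((515.7911987304688, 70.42354583740234), (41.21549987792969, 41.32187271118164), 21.11798095703125) [ 284  257   83   78 5102] [-0.4  0.5 78.2]
yellow ((516.4520263671875, 70.54927062988281), (40.794185638427734, 40.89948654174805), 21.115087509155273) [ 284  257   83   78 5102] [ 0.3  0.5 78.2]
[ 0.6  1.  49.2]
```

{"fn": "arm_command", "kwargs": {
  "steps": [
    [0.5,0.7,0.5,25,0],
    [0.5,0.7,0.5,42,0],
    [0.5,0.7,0.5,47,0],
    [0.5,0.7,0.5,49,0],
    [0.5,0.7,0.5,49,0]
  ]
}}

```text
clock: 15.38
eef_pos: [517.0, 69.6, 29.7]
eef_rot: [3.142, -0.001, 0.188]
wrist_force: [-0.4, -0.1, -1.0]
finger_gap: 59.7
finger_force: 15.0
```

{"fn": "arm_command", "kwargs": {
  "steps": [
    [0.5,0,0,0.7,0],
    [0.5,0,0,0.7,0]
  ]
}}

```text
clock: 15.62
eef_pos: [516.9, 69.6, 28.8]
eef_rot: [3.142, -0.0, 0.188]
wrist_force: [-0.4, 0.9, -0.3]
finger_gap: 59.4
finger_force: 15.0
```

{"fn": "arm_command", "kwargs": {
  "steps": [
    [0.5,0,0,0.7,0],
    [0.5,0,0,1.4,0],
    [0.5,0,0,1.4,0],
    [0.75,0,0,1.4,0],
    [0.75,0,0,1.4,0],
    [0.75,0,0,1.4,0],
    [0.9,0,0,-30,0],
    [0.9,-44,0,-90,0],
    [0.9,-44,0,-110,0],
    [0.9,-44,0,-110,0],
    [0.9,-44,0,-110,0]
  ]
}}

```text
clock: 17.0
eef_pos: [473.3, 61.4, 137.5]
eef_rot: [-3.141, 0.001, 0.188]
wrist_force: [-0.5, 0.0, -1.0]
finger_gap: 84.8
finger_force: 0.0
```

Run:
```python
from h import *
w=imaging.camera('wrist');s=imaging.camera('side');t=imaging.camera('top')
a=cv2.resize(w['img'][110:290,230:420],None,fx=2,fy=2);b=cv2.resize(s['img'][220:310,290:390],None,fx=4,fy=4,interpolation=2)
o=np.zeros((360,790,3),np.uint8);o[:360,:380]=a;o[:360,390:790]=b;save(o,'w6')
st=monitor.read_state();T=st['eef_pos'];print(T,st['eef_rot'],st['clock'])
e,_=circ(w,'yellow',proj(w,(516.9,70.1,44)),44);print('yellow',e)
# jar estimates
for c,p in((t,(460,300)),(s,(431,162))):
    b=blob(c['img'],'red',p); print(ray(c,cv2.fitEllipse(b[0].astype(np.float32))[0],55))
```

```text
[473.19877022  61.38491361 137.27314879] [-3.14124231e+00  2.19217360e-03  1.87612335e-01] 17.15
yellow ((516.1879272460938, 68.92254638671875), (41.04742431640625, 41.2038459777832), 21.45643424987793)
[ 443.75357358 -305.25809264   55.        ]
[ 444.27422992 -295.51183789   55.        ]
```

View pics/w6.png

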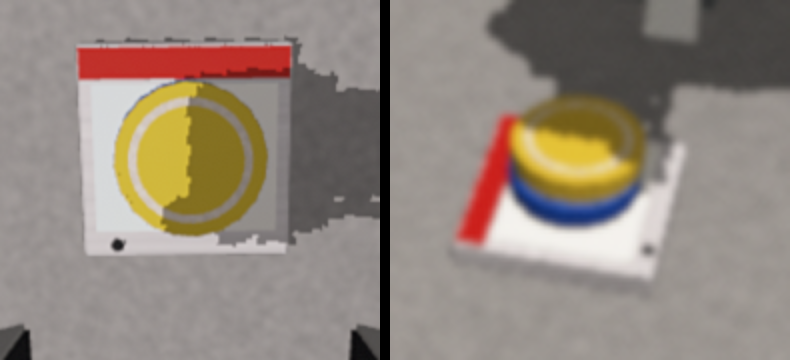

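The stack looks square: yellow at crop (191,158) directly over blue, and level in the side view. Now the jar at about (444,-304).

{"fn": "arm_command", "kwargs": {
  "steps": [
    [0.9,-20,10,-53,0],
    [0.9,-141,353,-53,0],
    [0.9,-141,353,-53,0],
    [0.9,-141,353,-53,0],
    [0.9,-141,353,-53,0],
    [0.9,-141,353,-53,0],
    [0.9,-141,353,-53,0],
    [0.9,-141,353,-53,0],
    [0.9,-141,353,-53,0],
    [0.9,-141,353,-53,0],
    [0.9,-141,353,-53,0]
  ]
}}

```text
clock: 18.52
eef_pos: [401.2, -310.9, 191.7]
eef_rot: [3.141, -0.0, 0.189]
wrist_force: [1.5, -0.5, -0.0]
finger_gap: 84.7
finger_force: 0.0
```

Run:
```python
from h import *
w=imaging.camera('wrist');save(w['img'],'w7')
st=monitor.read_state();T=st['eef_pos'];print(T,st['eef_rot'],st['clock'])
p=proj(w,(444,-304,55));print(p)
e,q=circ(w,'red',p,55);print('jar',e,q,go((*e[0],23)))
for n,z in(('timer',20),('cold_block',22)):
    for d in trace(w,n)[:1]: print(n,d['p'],np.round(d['rect']),poly(w,d['region'],z))
```

```text
[ 401.12007412 -311.06987564  191.67509171] [ 3.14141311e+00 -1.15822699e-04  1.88801959e-01] 18.575
[325.65357581 186.65671443]
jar ((445.63037109375, -307.1839294433594), (41.96444320678711, 42.562652587890625), 110.08988952636719) [ 306  161   48   50 1825] [ 44.4   4.5 168.7]
timer 0.69 [386.  38.  84.  77.] ((584.8065185546875, -330.2918701171875), (59.82109451293945, 53.82793426513672), 73.57066345214844)
cold_block 0.6 [162.  39. 100.  73.] ((543.557373046875, -137.0763397216797), (59.60605239868164, 84.19843292236328), 10.803128242492676)
```

View pics/w7.png

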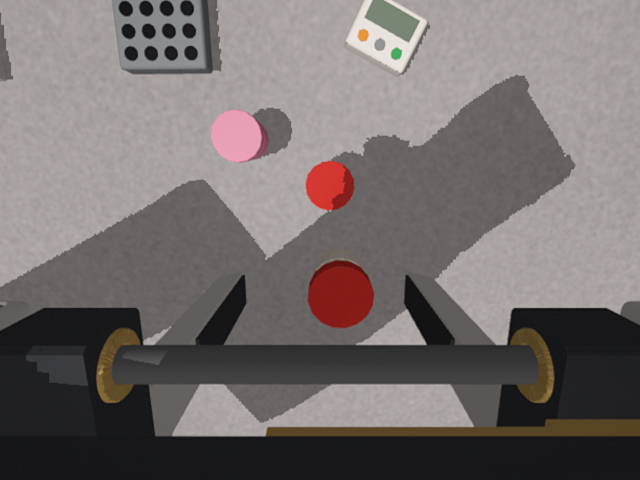

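The target red cap is at (330,186), with the larger one at (341,294) behind it and the pink one at (237,135). I'll move over the target first, then descend.

{"fn": "arm_command", "kwargs": {
  "steps": [
    [0.8,44,4,0,0],
    [0.75,44,4,40,0],
    [0.75,44,4,90,0],
    [0.75,44,4,130,0],
    [0.75,44,4,150,0],
    [0.75,44,4,167,0],
    [0.75,44,4,167,0],
    [0.3,44,4,167,0],
    [0.3,44,4,167,0],
    [0.3,44,4,167,0],
    [0.3,44,4,167,0],
    [0.3,44,4,167,0]
  ],
  "force": 15
}}

```text
clock: 20.18
eef_pos: [445.1, -307.6, 25.1]
eef_rot: [3.141, -0.001, 0.188]
wrist_force: [-0.7, 1.1, 6.1]
finger_gap: 43.4
finger_force: 15.0
```

Gripped at the cap (43.4 mm). I'll lift and carry it over the midway spot.

{"fn": "arm_command", "kwargs": {
  "steps": [
    [0.3,0,0,-40,0],
    [0.3,0,0,-90,0],
    [0.3,20,-30,-90,0],
    [0.3,141,-257,-90,0],
    [0.3,141,-257,-90,0],
    [0.3,141,-257,-90,0],
    [0.3,141,-257,-90,0],
    [0.3,141,-257,-90,0],
    [0.3,141,-257,-90,0],
    [0.3,141,-257,-90,0],
    [0.3,141,-257,-90,0]
  ]
}}

```text
clock: 21.55
eef_pos: [535.2, -29.8, 114.6]
eef_rot: [3.142, 0.0, 0.186]
wrist_force: [0.4, 0.4, -0.4]
finger_gap: 43.8
finger_force: 15.0
```

Run:
```python
from h import *
w=imaging.camera('wrist');t=imaging.camera('top');save(w['img'],'w8')
st=monitor.read_state();T=st['eef_pos'];print(T,st['eef_rot'],st['clock'],st['finger_gap'])
z=T[2]-25.1+55
e,q=circ(w,'red',proj(w,[T[0],T[1],z]),z);print('jar',e,q,go((*e[0],0)))
for c in(w,t):
  for n,zz in(('light_box',14),('cold_block',22)):
    for d in trace(c,n)[:1]: print(n,d['p'],np.round(d['rect']),poly(c,d['region'],zz))
# wells: dark blobs inside the block -> centre of the grid
g=cv2.cvtColor(w['img'],cv2.COLOR_RGB2GRAY)
k,l,s,ce=cv2.connectedComponentsWithStats((g<45).astype(np.uint8))
p=[ray(w,ce[i],22)[:2] for i in range(1,k) if 40<s[i,4]<600 and s[i,1]<300]
print(len(p),np.round(p).tolist())
print(go((535.7,-28.8,0)))
```

```text
[535.26654088 -29.45755568 114.57559798] [ 3.14158281e+00 -1.58998844e-05  1.86380507e-01] 21.65 43.72048267360839
jar ((537.7916259765625, -29.778499603271484), (42.57168197631836, 46.229522705078125), 99.42015075683594) [ 278  253   95   92 6831] [  2.4   0.8 114.6]
light_box 0.58 [199. 241. 125. 108.] ((517.898681640625, 70.05725860595703), (90.84333038330078, 92.1268539428711), 11.584842681884766)
cold_block 0.72 [453. 242. 113.  98.] ((558.010009765625, -127.06652069091797), (79.92889404296875, 82.14585876464844), 11.291186332702637)
light_box 0.94 [266. 268.  30.  45.] ((511.9586181640625, 89.85479736328125), (92.11474609375, 56.45341110229492), 7.805289268493652)
cold_block 0.91 [380. 246.  27.  38.] ((557.9400634765625, -144.06556701660156), (79.02118682861328, 52.78407287597656), 10.544167518615723)
17 [[579.0, -99.0], [582.0, -116.0], [586.0, -134.0], [589.0, -151.0], [536.0, 51.0], [565.0, -120.0], [568.0, -137.0], [572.0, -155.0], [561.0, -102.0], [554.0, -158.0], [544.0, -106.0], [547.0, -123.0], [551.0, -141.0], [530.0, -127.0], [533.0, -144.0], [537.0, -162.0], [526.0, -109.0]]
[  0.3  -0.  114.6]
```

View pics/w8.png

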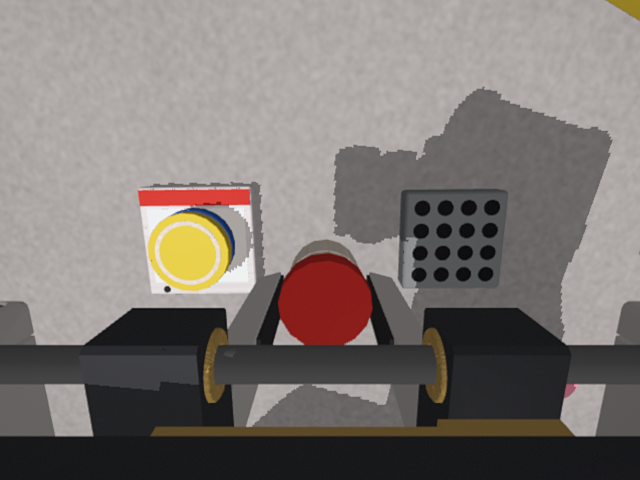

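The jar is held upright at (326,300), midway between the box (199,241) and the block (453,242). The well-grid mean is (557.8,-130.3), which gives a midpoint near (537.3,-29.5). Lowering.

{"fn": "arm_command", "kwargs": {
  "steps": [
    [0.3,0.5,0,40,0],
    [0.3,0.5,0,70,0],
    [0.3,0.5,0,83,0],
    [0.3,0.5,0,87,0],
    [0.3,0.5,0,88.5,0],
    [0.3,0.5,0,88.5,0]
  ]
}}

```text
clock: 22.6
eef_pos: [536.3, -28.6, 26.9]
eef_rot: [3.141, -0.001, 0.188]
wrist_force: [0.5, -0.1, -0.5]
finger_gap: 44.0
finger_force: 15.0
```

{"fn": "arm_command", "kwargs": {
  "steps": [
    [0.3,0,0,0.8,0],
    [0.3,0,0,0.8,0]
  ]
}}

```text
clock: 22.85
eef_pos: [536.0, -28.6, 25.5]
eef_rot: [3.141, -0.0, 0.188]
wrist_force: [0.0, 0.9, -0.0]
finger_gap: 43.5
finger_force: 15.0
```

{"fn": "arm_command", "kwargs": {
  "steps": [
    [0.3,0,0,0.6,0],
    [0.3,0,0,0.6,0],
    [0.6,0,0,0.6,0],
    [0.65,0,0,0.6,0],
    [0.65,0,0,0.6,0],
    [0.65,0,0,-40,0],
    [0.65,0,0,-90,0],
    [0.65,-44,0,-140,0],
    [0.65,-44,0,-165,0],
    [0.65,-44,0,-165,0],
    [0.65,-44,0,-165,0]
  ]
}}

```text
clock: 24.22
eef_pos: [492.4, -36.7, 189.1]
eef_rot: [-3.141, 0.001, 0.188]
wrist_force: [-0.1, 0.1, -0.6]
finger_gap: 61.3
finger_force: 0.0
```

Run:
```python
from h import *
w=imaging.camera('wrist')
st=monitor.read_state();T=st['eef_pos'];print(T,st['eef_rot'],st['clock'],st['finger_gap'])
e,q=circ(w,'red',proj(w,(537,-29.5,55)),55);print('jar',e,q)
g=cv2.cvtColor(w['img'],cv2.COLOR_RGB2GRAY)
k,l,s,ce=cv2.connectedComponentsWithStats((g<50).astype(np.uint8))
p=np.array([ray(w,ce[i],22)[:2] for i in range(1,k) if 20<s[i,4]<600 and s[i,1]<300])
p=p[(p[:,1]<-80)];print(len(p),p.mean(0))
for d in trace(w,'light_box')[:1]: print(d['p'],poly(w,d['region'],14))
k,l,s,ce=cv2.connectedComponentsWithStats(mask(w['img'],'red'))
for i in range(1,k):
    if s[i,4]>200: print(s[i],poly(w,l==i,14))
save(w['img'],'w9')
```

```text
[492.31990882 -36.65384241 188.8381534 ] [-3.14084620e+00  2.03171311e-03  1.87707328e-01] 24.275 60.940043793681745
jar ((536.7929077148438, -28.58289337158203), (42.06863784790039, 42.351783752441406), 95.39049530029297) [ 301  160   48   49 1850]
18 [ 558.02425554 -125.47268137]
0.83 ((517.6270141601562, 70.04222869873047), (89.73479461669922, 91.30939483642578), 10.73493766784668)
[ 174  138   91   14 1116] ((552.74658203125, 78.35502624511719), (12.096396446228027, 86.97634887695312), 10.725892066955566)
[ 301  160   48   49 1850] ((534.35888671875, -28.824899673461914), (46.95755386352539, 46.69774627685547), 10.733736038208008)
```

View pics/w9.png

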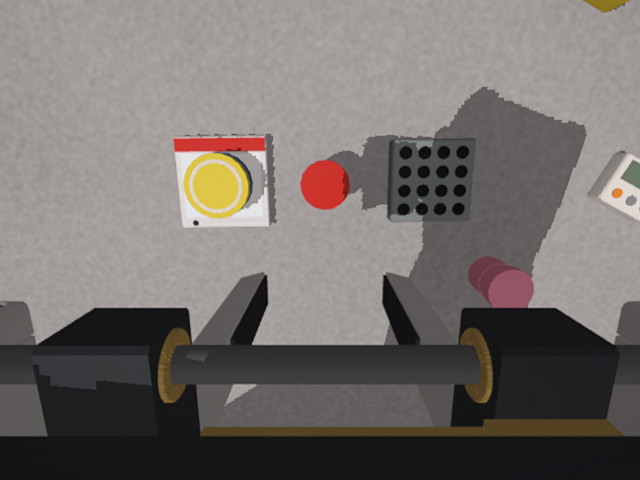

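The jar stands at (325,184), between the box at (222,181) and the block at (432,180). Its centre is (536.8,-28.6), about 1 mm off the midpoint. Now the timer.

{"fn": "arm_command", "kwargs": {
  "steps": [
    [0.8,-3,285,0,27],
    [0.8,-3,285,0,27],
    [0.8,-3,285,10,27],
    [0.9,-3,285,39,27],
    [0.9,-3,285,39,27],
    [0.9,-3,285,39,27],
    [0.9,-3,285,39,27],
    [0.9,-3,285,39,27],
    [0.9,-3,285,39,27]
  ]
}}

```text
clock: 25.45
eef_pos: [543.1, -316.6, 151.8]
eef_rot: [3.141, -0.001, -0.283]
wrist_force: [-0.3, -0.5, -0.3]
finger_gap: 84.7
finger_force: 0.0
```

Run:
```python
from h import *
w=imaging.camera('wrist');save(w['img'],'w10')
st=monitor.read_state();T=st['eef_pos'];print(T,st['eef_rot'],np.degrees(st['eef_rot'][2]),st['clock'])
for d in trace(w,'timer')[:1]:
    r=poly(w,d['region'],20);print(d['p'],np.round(d['rect']),r,go((*r[0],-2)))
m=mask(w['img'],'white');k,l,s,ce=cv2.connectedComponentsWithStats(m)
i=min([i for i in range(1,k) if s[i,4]>300],key=lambda i:np.hypot(*(ce[i]-proj(w,(584.8,-330,20)))));r=poly(w,l==i,20);print('white',s[i],r,go((*r[0],-2)))
```

```text
[ 543.10431927 -316.71405631  151.7733713 ] [ 3.14142256e+00 -6.99700086e-04 -2.82714756e-01] -16.19836232732547 25.5
0.57 [329. 182.  68.  58.] ((587.8163452148438, -331.9615478515625), (59.620826721191406, 48.91285705566406), 73.78577423095703) [ 47.1   1.9 153.7]
white [   48    47   312   286 29705] ((621.2903442382812, -237.78482055664062), (278.42254638671875, 202.36814880371094), 48.82034683227539) [ 53.  -97.8 153.7]
```

View pics/w10.png

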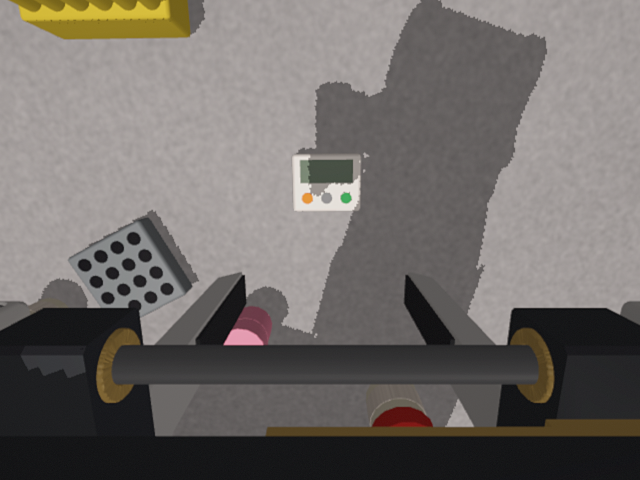

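The timer is square to the tool at (327,182). I'll descend and grip along its long side.

{"fn": "arm_command", "kwargs": {
  "steps": [
    [0.9,45.5,1.3,60,0],
    [0.85,45.5,1.3,110,0],
    [0.8,45.5,1.3,140,0],
    [0.8,45.5,1.3,152,0],
    [0.8,45.5,1.3,152,0],
    [0.5,45.5,1.3,152,0],
    [0.5,45.5,1.3,152,0],
    [0.5,45.5,1.3,152,0],
    [0.5,45.5,1.3,152,0]
  ],
  "force": 20
}}

```text
clock: 26.68
eef_pos: [586.8, -331.7, 0.9]
eef_rot: [3.141, -0.002, -0.284]
wrist_force: [-2.4, 1.6, 7.8]
finger_gap: 59.5
finger_force: 20.0
```

{"fn": "arm_command", "kwargs": {
  "steps": [
    [0.5,0,0,-40,0],
    [0.5,0,0,-90,0],
    [0.5,-10,-45,-90,0],
    [0.5,-90,-413,-90,-27],
    [0.5,-90,-413,-90,-27],
    [0.5,-90,-413,-90,-27],
    [0.5,-90,-413,-90,-27],
    [0.5,-90,-413,-90,-27],
    [0.5,-90,-413,-90,-27],
    [0.5,-90,-413,-90,-27],
    [0.5,-90,-413,-90,-27],
    [0.5,-90,-413,-90,-27],
    [0.5,-90,-413,-90,-27]
  ]
}}

```text
clock: 28.3
eef_pos: [615.4, 89.2, 89.4]
eef_rot: [3.142, -0.0, 0.186]
wrist_force: [-0.0, -0.5, -0.5]
finger_gap: 59.7
finger_force: 20.0
```

Run:
```python
from h import *
w=imaging.camera('wrist');save(w['img'],'w11')
st=monitor.read_state();T=st['eef_pos'];print(T,st['eef_rot'],st['clock'],st['finger_gap'])
for d in trace(w,'timer')[:1]:
    r=poly(w,d['region'],T[2]+19);print(d['p'],np.round(d['rect']),r,go((*r[0],0)))
print(go((615.2,90,1)))
```

```text
[615.42213919  89.4099897   89.33835518] [ 3.14159171e+00 -8.44030851e-05  1.86253907e-01] 28.35 59.907342441490755
0.77 [325. 290. 122. 100.] ((619.1126708984375, 89.59091186523438), (52.40141296386719, 59.393653869628906), 10.641761779785156) [ 3.7  0.7 89.3]
[-0.1 -0.4 88.3]
```

{"fn": "arm_command", "kwargs": {
  "steps": [
    [0.5,-1.5,0,40,0],
    [0.5,-1.5,0,70,0],
    [0.5,-1.5,0,83,0],
    [0.5,-1.5,0,86,0],
    [0.5,-1.5,0,87,0],
    [0.5,-1.5,0,87,0]
  ]
}}

```text
clock: 29.15
eef_pos: [614.4, 90.1, 3.2]
eef_rot: [3.141, -0.001, 0.188]
wrist_force: [-0.1, -0.2, -0.9]
finger_gap: 59.7
finger_force: 20.0
```

{"fn": "arm_command", "kwargs": {
  "steps": [
    [0.5,0,0,0.8,0],
    [0.5,0,0,1.5,0],
    [0.5,0,0,1.5,0]
  ]
}}

```text
clock: 29.52
eef_pos: [614.0, 90.1, 0.9]
eef_rot: [3.142, -0.0, 0.188]
wrist_force: [0.2, -0.1, -0.1]
finger_gap: 60.1
finger_force: 20.0
```

{"fn": "arm_command", "kwargs": {
  "steps": [
    [0.5,0,0,0.6,0],
    [0.5,0,0,0.6,0],
    [0.75,0,0,0.6,0],
    [0.8,0,0,0.6,0],
    [0.8,0,0,0.6,0],
    [0.8,0,0,-50,0],
    [0.8,0,0,-110,0],
    [0.8,-60,0,-160,0],
    [0.8,-100,0,-190,0],
    [0.8,-100,0,-190,0],
    [0.8,-100,0,-190,0]
  ]
}}

```text
clock: 30.9
eef_pos: [515.9, 71.5, 190.5]
eef_rot: [3.142, -0.0, 0.188]
wrist_force: [0.2, 0.4, -0.4]
finger_gap: 75.2
finger_force: 0.0
```

Run:
```python
from h import *
w=imaging.camera('wrist');t=imaging.camera('top')
o=np.zeros((480,800,3),np.uint8);o[:,:480]=w['img'][:,160:640] if 0 else w['img'][:,80:560];o[:480,480:]=cv2.resize(t['img'][120:360,230:390],None,fx=2,fy=2);save(o,'w12')
st=monitor.read_state();print(st['eef_pos'],st['clock'])
for n,z in(('timer',20),('light_box',14)):
    for d in trace(w,n)[:1]: print(n,d['p'],np.round(d['rect']),poly(w,d['region'],z))
k,l,s,ce=cv2.connectedComponentsWithStats(mask(w['img'],'red'))
for i in range(1,k):
    if s[i,4]>200: print('red',s[i],poly(w,l==i,14))
e,_=circ(w,'yellow',proj(w,(516.5,70,44)),44);print('yellow',e)
```

```text
[515.91542858  71.51983723 189.40967564] 31.0
timer 0.82 [326. 121.  63.  57.] ((613.5669555664062, 90.0904541015625), (49.25114440917969, 58.821205139160156), 10.72080135345459)
light_box 0.72 [322. 224.  90.  84.] ((517.4659423828125, 72.13054656982422), (89.00679016113281, 90.06460571289062), 10.72513198852539)
red [ 281  183   87   13 1023] ((552.9982299804688, 78.82483673095703), (11.725322723388672, 85.90966796875), 11.437644004821777)
red [ 410  208   50   48 1840] ((532.0217895507812, -40.72533416748047), (51.60930633544922, 47.34983825683594), 57.70488739013672)
yellow ((516.3214721679688, 69.04212951660156), (40.672786712646484, 40.89694595336914), 38.534523010253906)
```

View pics/w12.png

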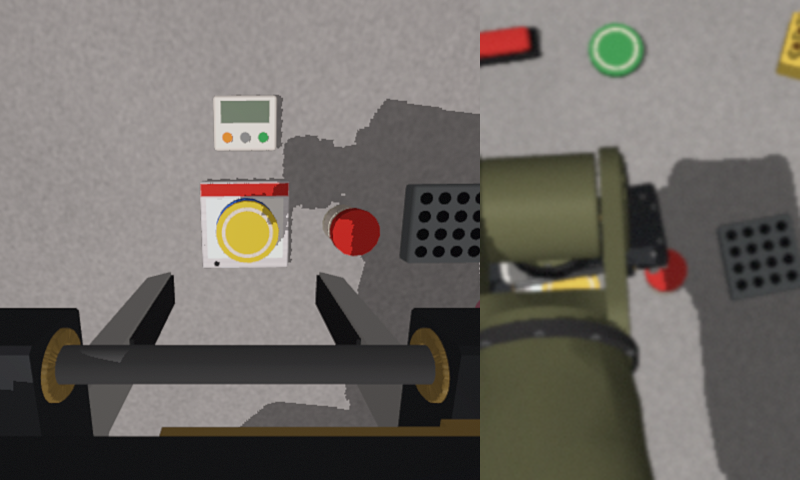

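The timer sits at (246,122) in the left panel, square behind the stripe with a gap of about 28 mm. The stack and the jar are in place and the gripper is clear. Handing in.

```bash
python3 -c "
from h import *
print(job.sign_off())"
```

```text
the job is handed in; nothing more can be done
None
```

The job is handed in: blue dish on the light box about 2 mm off its middle, yellow stacked on it within about 1 mm, jar about 1 mm from the midpoint, and timer squared up behind the red stripe with a gap of about 28 mm (last camera views, ~2 mm calibration; the hand-in returned no verdict).

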